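# Bring out the screwdriven pump and click its lid shut

## Task

The pump in the screwdriving station is finished: pull the blue tray with the red handle out all the way to its stop, and only then swing the orange-framed lid down and press it past its catch until it clicks fully shut. Press firmly but do not force the lid, do not ram the station's frame or its screwdriver, leave the things round about where they are, and leave the tray fully out with the lid shut.

Things in the scene. Friction and masses are not known exactly. Their poses are not given: they have to be found in the camera images.
- station: fixed aluminium screwdriving station. Origin on the table top (z=0), in the middle of the tray's track, straight below the FRONT face of its overhanging beam; x points inwards (the tray slides out along -x), y across, z up. Base plate 300 x 270 mm, 10 mm high, x=-40 to +260, y=-170 to +100 mm
- frame: the station's column, beam and screwdriver, fixed; same origin and axes as the station. A 45 mm square column at x=22, y=-147 mm carries a beam that reaches across to y=+100 mm, x=0 to 45, 270 to 315 mm above the table; behind it an electric screwdriver hangs at x=190, y=0, bit tip 180 mm above the table, body from 235 to 445 mm
- handle (a point): grip point on the tray's red handle, an upright post 16 mm wide (station y) and 14 mm deep (station x), free from 30 to 84 mm above the table; this point is on its axis, 62 mm above the table. At station x = +52 mm - joint tray
- tray (a joint): blue pull-out tray (170 mm wide, top 22 mm above the table, about 5 N of friction), m: 0 fully in, 0.110 fully out at its stop. It carries a grey nest box (115 deep x 160 wide, rim 82 mm above the table) with a grey pump body in it, on soft springs: pressed, the nest sinks some mm. With the tray out the lid's front edge lies straight below the front face of the cross beam
- lid (a joint): hinge of the orange-framed clear lid of the nest, rad: 0 shut, grows as its front edge rises. It stays where it is left. A sprung catch under the front tab meets the lid at about 0.1 rad and takes roughly 10 to 18 N on the tab to be pushed past; then the lid snaps to 0 and stays shut
- lid_tab (a point): middle of the top face of the lid's front tab (70 mm wide, 15 mm deep), 10 mm in from the front edge, 120 mm in front of the hinge line, which is 82 mm above the table; 92 mm above the table when shut. Its frame turns with the lid (x towards the hinge, z out of the top face)
- pump_a: loose grey pump body, round, 72 mm wide, 48 mm high, near the station; origin under its centre, z up; a bystander
- pump_b: a second loose grey pump body like the first; a bystander
- bottle: loose white bottle, 44 mm wide, 90 mm high, standing; origin under its centre; a bystander
- label_roll: loose white paper label roll, 70 mm wide, 40 mm high, lying flat; origin under its centre; a bystander
- driver: loose red-handled hand screwdriver, 180 mm long, lying flat; a bystander
- cap: loose green cap, 36 mm wide, 16 mm high, on the station's base plate beside the tray; origin under its centre; a bystander

How it is judged:
On the way, in this order (a step that is already met when the one before it is completed fails the run):
1. the tray is pulled out to its stop (within 8 mm) while the lid is still up (value of joint tray above 0.102 m and value of joint lid above 0.15 rad), for 0.1 s.
2. the lid is pressed shut past its catch with the tray out (value of joint tray above 0.1 m and value of joint lid below 0.03 rad), for 0.2 s.
At the end, for the whole second after the job is handed in: the tray is out within 10 mm of its stop, the lid is shut within 0.03 rad (about 4 mm at its front edge) and stays so, and no bystander lies more than 30 mm from where it stood (all of step 2 and distance of each of pump_a, pump_b, bottle, label_roll, driver, cap from where it was at the start of the episode below 0.03 m); the robot touches nothing.
It fails at once if the lid is pushed with more than 45 N (contact force between any of the arm, the fingers and lid above 45 N).
It fails at once if the station's frame or screwdriver is rammed with more than 30 N (contact force between any of the arm, the fingers and frame above 30 N).
It fails at once if a bystander is moved more than 30 mm (distance of any of pump_a, pump_b, bottle, label_roll, driver, cap from where it was at the start of the episode above 0.03 m).
It also fails if it takes over 42 s, if anything falls off the work surface, if the arm or the gripper's body presses on something with over 40 N, if the wrist force passes 120 N, or if a joint passes its speed limit or range.

## Robot

A 6-joint arm with a two-finger parallel gripper is mounted at the origin on the work surface. World frame = base frame: x ahead of the robot, y to its left, z up, the work surface at z = 0. Lengths are in m, angles in rad, forces in N, time in s.
With the tool pointing down it reaches from about 0.3 to 0.775 m from the base axis. Payload 14.6 kg.
Tool frame: the origin (TCP) lies at the very end of the fingers, on their centre line; the grasp point (between the pads) lies 19 mm behind it; z points along the fingers, y is the line along which they close (so a half turn about z gives the same grasp; the last joint's range is limited). The gripper opens to 94 mm and grips with 3 to 60 N. Pads are 16 mm wide; open, the fingers measure 119 mm over their backs; the gripper's body (75 mm by 177 mm) begins 78 mm behind the grasp point.
Start: joints at [-1.242, 0.3, 1.521, -0, 1.321, -0.067], TCP at [0.212, -0.507, 0.205] pointing down, gripper open.
Joint ranges: [-3.03, 3.03], [-0.79, 2.21], [0.23, 2.52], [-1.04, 4.18], [0, 3.07], [-2.55, 2.55]. Speed limits (rad/s): [2.22, 2.22, 2.57, 3.14, 3.14, 3.14].

## Interface

Orientations are given as a unit quaternion [w, x, y, z].
In Python, from station import ctrl, camera, camera_model gives the robot as it stands.
- The arm moves only by the tool play_rows, never from a script. Its argument "increments" is a list that holds one entry, the list of rows, each a list of 7 numbers: the shift along the tool's x, y, z as a fraction of full scale, then the turn, a rotation vector about the tool's x, y, z as a fraction of full scale, then the opening, from 0 (shut) to 1 (fully open). A call has 1 to 5 rows; each row is the pose to reach, as a shift and turn from the pose commanded when the call began, along the tool's axes at that moment, turning the shorter way round; what a row does not reach only later rows make up. Full scale, the value 1, is 0.08 m for a shift and 360 degrees for a turn. A row lasts 1/8 s, in which the tool goes at most 62.5 mm and 10.7 degrees, less where a joint would pass 70% of its speed; a pose out of reach is approached as far as the arm can. A call with a number of a shift or a turn outside -1 to 1 is refused whole. A call with a gripper value outside its range is refused whole. The fingers move at their own pace and stop on an object; the grip force is fixed at half the most. Time passes only in rows, so rows that repeat a pose let the fingers close. It gives the time, the measured TCP pose, the force, the opening and the grip force at its end, in the units of the state.
- ctrl.get_state(): the state, without advancing time (a new reading comes with each control period).
- camera(name): name is "side" or "top" or "wrist"; returns the picture (480x640x3 uint8, red, green, blue); there is no depth.
- camera_model(name): a dict with "vertical_fov" (degrees; the focal length in pixels is half the picture's height over the tangent of half this angle, whatever the lens; pixels are square), "cx", "cy" (the principal point, pixels), "world_from_camera" (4x4, takes a point from camera to world coordinates). Camera axes: x right, y down, z forward; pixel columns grow to the right and rows downward; lengths in m; the calibration is good to about 2 mm. A picture is of the moment at which its call begins: read the wrist's pose just before it. camera_model takes no time and is no camera call; for the wrist camera it gives the pose at the moment of the call.
- ctrl.hand_in(): hands the job in; it is judged then, once.
The state is a dict: "time_s": time; "joint_positions": joint angles; "joint_vel": joint speeds; "tau": joint torques, N m; "position": TCP position; "orientation": TCP orientation; "wrist_force": force on the tool from outside, world axes, zero at the start; "torque": the same for the moment, N m; "finger_gap": finger opening in m; "grip_force": force on a finger pad.
Only numpy, scipy, OpenCV 4.12 (cv2) and the standard library are available. Lean on these libraries where they do the work, as an engineer would, in place of code of your own. Each camera call takes 0.05 s, during which the arm holds its last target. There are 200 camera calls.

## Working session

There is one attempt and no reset: what is moved stays moved. The work goes in short steps, Python scripts to look and compute and a tool call to move; the robot and the scene stay as the last step left them, time stands still between calls to the robot, and variables do not carry over. Pictures are saved under pics/ and viewed, at most 10 in all, crops included, and the job is handed in when it is done.

Besides the shell and the picture viewer there is one more tool, called after "Emit:" by a JSON object that holds its "fn" and its "kwargs". play_rows: Moves the arm, as the interface text tells. Shift numbers are shares of 0.08 m and turn numbers shares of 360 degrees, none past 1 either way. Its arguments: {"type":"object","properties":{"increments":{"type":"array","items":{"type":"array","items":{"type":"array","items":{"type":"number","minimum":-1,"maximum":1}}}}},"required":["increments"]}

```bash
mkdir -p pics; python3 - <<'E'
from station import ctrl,camera,camera_model
import cv2,numpy as np
for n in("side","top"):
    cv2.imwrite(f"pics/{n}0.png",camera(n)[:,:,::-1]); m=camera_model(n); print(n,m['vertical_fov'],m['cx'],m['cy'],np.round(m['world_from_camera'],4).tolist())
print(ctrl.get_state())
E
```

```text
side 56.08692756709528 314.3963726782391 235.7605115647727 [[-0.9511, -0.2068, 0.2296, 0.3081], [-0.308, 0.5759, -0.7572, 0.791], [0.0244, -0.7909, -0.6115, 0.7445], [0.0, 0.0, 0.0, 1.0]]
top 56.88388792185883 317.8765774201837 238.76336954136187 [[-0.0036, -0.9896, 0.1436, 0.384], [-1.0, 0.0036, -0.0007, -0.0077], [0.0002, -0.1436, -0.9896, 1.3181], [0.0, 0.0, 0.0, 1.0]]
{'time_s': 0.1, 'joint_positions': array([-1.24161320e+00,  3.00417846e-01,  1.52152317e+00, -2.74918804e-05,
        1.32072194e+00, -6.65716205e-02]), 'joint_vel': array([ 3.89726292e-04, -1.66304736e-03, -1.07118083e-03, -1.62040294e-04,
       -1.33629408e-03, -6.99304519e-05]), 'tau': array([ 1.15002887e-03, -5.32647693e+01, -3.53285801e+01,  7.09827337e-02,
        2.34903902e-02, -7.09824076e-05]), 'position': array([ 0.21195345, -0.50725438,  0.20494004]), 'orientation': array([-5.28803075e-04,  9.80485260e-01,  1.96591882e-01, -8.32688670e-05]), 'wrist_force': array([-0.08355771,  0.31578519, -0.532846  ]), 'torque': array([ 0.02625461, -0.03173614,  0.01732911]), 'grip_force': 0.0, 'finger_gap': 0.09410993428917284}
```

View pics/side0.png

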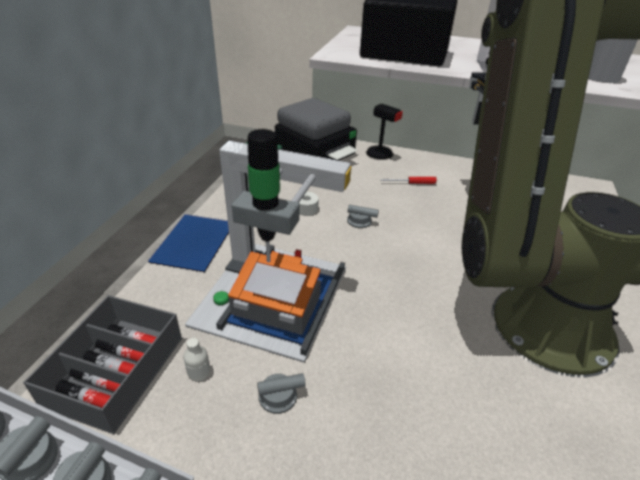

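View pics/top0.png

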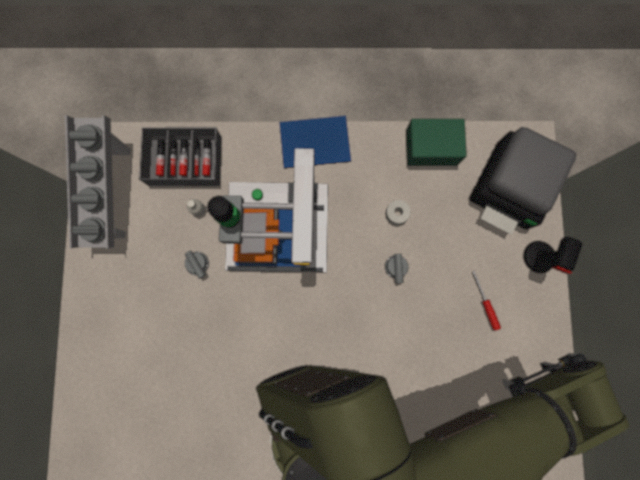

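The top view shows the station with its beam at cols 295–313 and the tray opening to image right (about world -y). The column is at the far end, about (304,155). I'll enlarge both views.

```bash
python3 - <<'E'
import cv2
a=cv2.imread("pics/top0.png")[140:285,180:360]; cv2.imwrite("pics/topc.png",cv2.resize(a,None,fx=4,fy=4,interpolation=cv2.INTER_CUBIC))
a=cv2.imread("pics/side0.png")[220:360,180:360]; cv2.imwrite("pics/sidec.png",cv2.resize(a,None,fx=4,fy=4,interpolation=cv2.INTER_CUBIC))
E
```

```text
(no output)
```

View pics/topc.png

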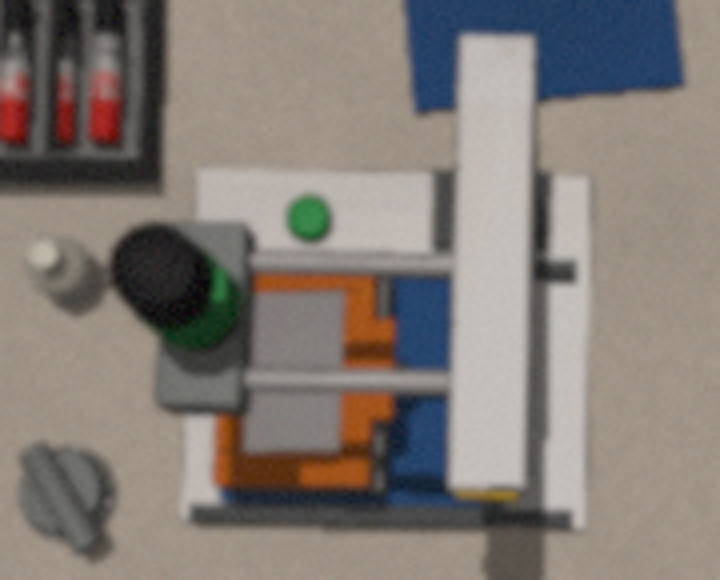

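View pics/sidec.png

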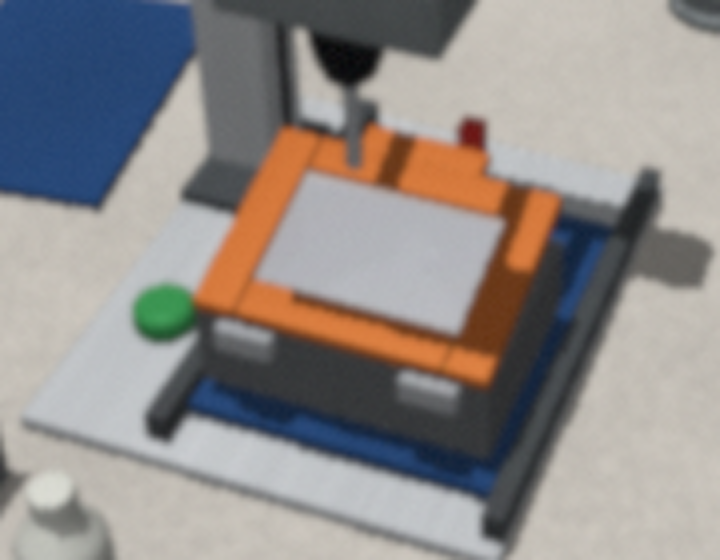

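The top crop shows the plate corners at (229,182), (327,184), (326,272) and (226,269). The side crop shows the lid raised a little, the handle's red top at full-picture (298,251), and plate corners at (186,326) and (305,359). Next I'll fit the station pose.

```bash
cat > h.py <<'E'
from station import ctrl,camera,camera_model
import numpy as np
from scipy.optimize import least_squares
def proj(m,P):
    T=np.linalg.inv(m['world_from_camera']); p=np.atleast_2d(P)@T[:3,:3].T+T[:3,3]
    f=240/np.tan(np.radians(m['vertical_fov']/2)); return p[:,:2]/p[:,2:]*f+[m['cx'],m['cy']]
def ray(m,uv):
    f=240/np.tan(np.radians(m['vertical_fov']/2)); W=m['world_from_camera']
    return W[:3,3],W[:3,:3]@np.array([(uv[0]-m['cx'])/f,(uv[1]-m['cy'])/f,1])
def atz(m,uv,z):
    o,d=ray(m,uv); return o+d*(z-o[2])/d[2]
E
python3 - <<'E'
from h import *
M={n:camera_model(n) for n in("top","side")}
t=[((.26,-.17,.01),(229.25,182.5)),((-.04,-.17,.01),(327.5,184.25)),((-.04,.1,.01),(326.25,271.75)),((.26,.1,.01),(225.75,269.25)),
((0,.1,.315),(311.2,262)),((0,-.17,.315),(313.8,148.8))]
s=[((.26,-.17,.01),(186.2,325.7)),((.26,.1,.01),(305,359)),((.052,0,.084),(298,251))]
def w(q,P):
    c,si=np.cos(q[2]),np.sin(q[2]); P=np.array(P); return P@np.array([[c,si,0],[-si,c,0],[0,0,1]])+[q[0],q[1],0]
def res(q): return np.concatenate([(proj(M[n],w(q,[a for a,_ in L]))-[b for _,b in L]).ravel() for n,L in(("top",t),("side",s))])
r=least_squares(res,[.45,0,1.57],loss='soft_l1'); print(r.x,np.round(r.fun.reshape(-1,2) if r.fun.size==18 else res(r.x).reshape(-1,2),1))
q=r.x
# lid angle: tab front corners, side pic front right corner (302,259.5), hinge at x=.24
for th in(.1,.2,.3,.4,.5,.6,.7):
    c,sn=np.cos(th),np.sin(th); P=[(.24-.13*c-.01*sn,.035,.082+.13*sn+.01*c),(.24-.13*c-.01*sn,-.035,.082+.13*sn+.01*c)]
    print(th,proj(M['side'],w(q,P)).round(1).tolist(),proj(M['top'],w(q,P)).round(1).tolist())
print("handle",w(q,[(.052,0,.062)]), "handle top obs z.084",atz(M['side'],(298,251),.084))
E
```

```text
[0.57395033 0.00346119 1.55424031] [[-0.2 -0.2]
 [ 0.3 -0.7]
 [ 0.6  0.7]
 [-0.5  1.9]
 [ 0.8  1. ]
 [-0.1 -0.1]
 [-1.1 -2.6]
 [ 0.4  0.2]
 [-2.6  4. ]]
0.1 [[301.1, 267.6], [270.7, 260.0]] [[273.6, 245.8], [274.3, 220.9]]
0.2 [[301.0, 263.4], [270.3, 255.8]] [[272.8, 245.2], [273.5, 220.0]]
0.3 [[300.7, 259.6], [269.7, 252.0]] [[271.5, 244.6], [272.2, 219.2]]
0.4 [[300.1, 256.3], [268.8, 248.7]] [[269.7, 244.0], [270.5, 218.3]]
0.5 [[299.3, 253.5], [267.7, 245.9]] [[267.5, 243.4], [268.3, 217.5]]
0.6 [[298.3, 251.2], [266.4, 243.6]] [[264.8, 242.9], [265.6, 216.7]]
0.7 [[297.1, 249.6], [264.8, 241.9]] [[261.6, 242.3], [262.5, 216.0]]
handle [[0.57481121 0.05545407 0.062     ]] handle top obs z.084 [0.57394631 0.04006388 0.084     ]
```

```bash
cat >> h.py <<'E'
from scipy.spatial.transform import Rotation as Ro
S0=np.array([.574,.0035,0]); ex=np.array([.0166,.99986,0]); ey=np.array([-.99986,.0166,0])
def st(x,y,z): return S0+x*ex+y*ey+[0,0,z]
def Rt(a):  # tool tilted a deg below horizontal, pointing station +x
    a=np.radians(a); z=np.cos(a)*ex-[0,0,np.sin(a)]; y=-ey; return np.c_[np.cross(y,z),y,z]
def delta(pos,R):
    s=ctrl.get_state(); o=s['orientation']; C=Ro.from_quat(np.r_[o[1:],o[0]])
    print('t',s['time_s'],'pos',s['position'].round(4),'st',((s['position']-S0)@np.c_[ex,ey]).round(4),'j',s['joint_positions'].round(2),'F',s['wrist_force'].round(1),'gap',round(s['finger_gap'],4))
    print('shift',(C.inv().apply(pos-s['position'])/.08).round(3),'turn',((C.inv()*Ro.from_matrix(R)).as_rotvec()/2/np.pi).round(4))
E
python3 - <<'E'
from h import *
delta(st(-.12,0,.14),Rt(45))
E
```

```text
t 0.1 pos [ 0.212  -0.5073  0.2049] st [-0.5167  0.3535] j [-1.24  0.3   1.52 -0.    1.32 -0.07] F [-0.1  0.3 -0.5] gap 0.0941
shift [ 6.036 -2.771  0.815] turn [ 0.0721  0.1103 -0.1744]
```

Emit:
{"fn": "play_rows", "kwargs": {"increments": [[[0.5,-0.23,0,0.018,0.027,-0.044,1],[1,-0.46,0,0.036,0.055,-0.087,1],[1,-0.46,0,0.036,0.055,-0.087,1],[1,-0.46,0,0.036,0.055,-0.087,1]]]}}

```text
time_s: 0.6
position: [0.2717, -0.4425, 0.2052]
orientation: [-0.143, 0.87, 0.45, 0.146]
wrist_force: [0.3, 0.3, -0.6]
finger_gap: 0.0939
grip_force: 0.0
```

```bash
python3 - <<'E'
from h import *
delta(st(-.12,0,.14),Rt(45))
E
```

```text
t 0.6 pos [ 0.2717 -0.4425  0.2052] st [-0.451   0.2948] j [-1.22  0.42  1.41  0.25  1.64 -0.63] F [ 0.3  0.3 -0.6] gap 0.0939
shift [4.783 0.928 2.762] turn [ 0.0359  0.0549 -0.0867]
```

Emit:
{"fn": "play_rows", "kwargs": {"increments": [[[0.5,0.1,0.29,0,0,0,1],[1,0.2,0.58,0,0,0,1],[1,0.2,0.58,0.009,0.014,-0.022,1]]]}}

```text
time_s: 0.98
position: [0.3367, -0.3724, 0.1917]
orientation: [-0.177, 0.825, 0.507, 0.18]
wrist_force: [-0.6, -0.7, 0.8]
finger_gap: 0.094
grip_force: 0.0
```

```bash
python3 - <<'E'
from h import *
delta(st(-.12,0,.14),Rt(45))
E
```

```text
t 0.975 pos [ 0.3367 -0.3724  0.1917] st [-0.3797  0.231 ] j [-1.09  0.42  1.47  0.33  1.64 -0.66] F [-0.6 -0.7  0.8] gap 0.094
shift [3.404 1.357 2.423] turn [ 0.0267  0.0413 -0.0645]
```

Emit:
{"fn": "play_rows", "kwargs": {"increments": [[[0.5,0.2,0.3,0.004,0.006,-0.01,1],[1,0.4,0.6,0.009,0.014,-0.022,1],[1,0.4,0.6,0.014,0.021,-0.033,1]]]}}

```text
time_s: 1.35
position: [0.405, -0.3022, 0.1833]
orientation: [-0.227, 0.746, 0.584, 0.228]
wrist_force: [-0.4, -0.5, 0.9]
finger_gap: 0.0942
grip_force: 0.0
```

```bash
python3 - <<'E'
from h import *
delta(st(-.12,0,.14),Rt(45))
E
```

```text
t 1.35 pos [ 0.405  -0.3022  0.1833] st [-0.3085  0.1639] j [-0.94  0.49  1.45  0.43  1.7  -0.75] F [-0.4 -0.5  0.9] gap 0.0942
shift [1.901 1.569 1.991] turn [ 0.0126  0.02   -0.0317]
```

Emit:
{"fn": "play_rows", "kwargs": {"increments": [[[0.45,0.37,0.4,0.006,0.01,-0.015,1],[0.95,0.78,0.85,0.0126,0.02,-0.032,1],[0.95,0.78,0.85,0.0126,0.02,-0.032,1]]]}}

```text
time_s: 1.72
position: [0.4877, -0.2162, 0.1694]
orientation: [-0.269, 0.658, 0.648, 0.273]
wrist_force: [-0.3, -0.8, 1.2]
finger_gap: 0.0943
grip_force: 0.0
```

```bash
python3 - <<'E'
from h import *
delta(st(-.12,0,.14),Rt(45))
E
```

```text
t 1.725 pos [ 0.4877 -0.2162  0.1694] st [-0.2211  0.0826] j [-0.76  0.59  1.38  0.56  1.74 -0.81] F [-0.3 -0.8  1.2] gap 0.0943
shift [0.633 1.034 1.153] turn [-0.0002 -0.      0.0001]
```

Emit:
{"fn": "play_rows", "kwargs": {"increments": [[[0.3,0.5,0.5,0,0,0,1],[0.63,1,1,0,0,0,1],[0.63,1,1,0,0,0,1]]]}}

```text
time_s: 2.1
position: [0.569, -0.1262, 0.1491]
orientation: [-0.267, 0.659, 0.648, 0.272]
wrist_force: [0.5, -0.4, -0.2]
finger_gap: 0.0944
grip_force: 0.0
```

```bash
python3 - <<'E'
from h import *
import cv2
m=camera_model("wrist"); cv2.imwrite("pics/w1.png",camera("wrist")[:,:,::-1]); np.save("w1.npy",m); print(m)
print(proj(m,[st(.037,0,.062),st(.037,0,.084),st(0,0,.27)]))
delta(st(.037,0,.05),Rt(45))
E
```

```text
{'vertical_fov': 71.01167950278284, 'cx': 320.72035377695926, 'cy': 233.92661264150786, 'world_from_camera': array([[ 9.99834144e-01, -1.59810258e-02,  8.73445717e-03,
         5.67286507e-01],
       [-1.82031346e-02, -8.61785305e-01,  5.06946481e-01,
        -2.00780374e-01],
       [-5.74297944e-04, -5.07021395e-01, -8.61933278e-01,
         3.26922091e-01],
       [ 0.00000000e+00,  0.00000000e+00,  0.00000000e+00,
         1.00000000e+00]])}
[[323.68091497 163.21500467]
 [323.8373217  147.86301473]
 [327.38856623 -90.59619457]]
t 2.15 pos [ 0.5683 -0.1279  0.1495] st [-0.1315  0.0035] j [-0.57  0.64  1.34  0.65  1.62 -0.68] F [-0.3 -0.9  0.5] gap 0.0941
shift [0.617 0.038 2.367] turn [ 0.0003  0.0005 -0.0003]
```

View pics/w1.png

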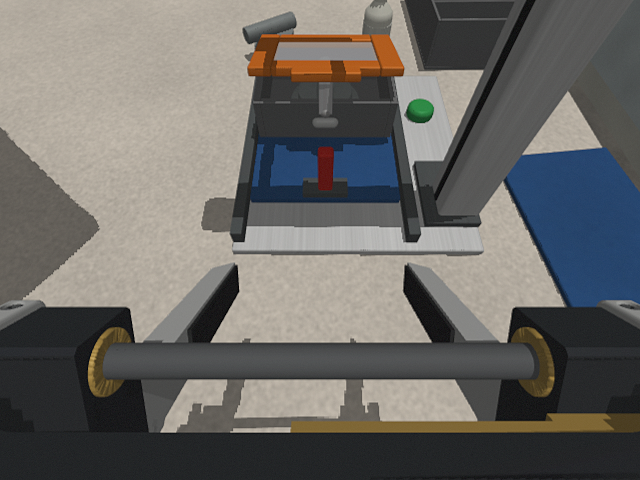

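The wrist view shows the handle at col 326, with its top at row 147 and its base at row 183. The lid is up behind it and the track ahead is clear. I'll triangulate the handle top.

```bash
python3 - <<'E'
from h import *
m=np.load("w1.npy",allow_pickle=True).item()
L=[ray(m,(326,148)),ray(camera_model("side"),(298.2,250.5))]
A=sum(np.eye(3)-np.outer(d,d)/(d@d) for o,d in L); b=sum((np.eye(3)-np.outer(d,d)/(d@d))@o for o,d in L)
p=np.linalg.solve(A,b); print(p,(p-S0)@np.c_[ex,ey])
delta(st(.05,-.002,.0486),Rt(45))
E
```

```text
[0.57531372 0.03899108 0.08476184] [ 0.03550792 -0.00072438]
t 2.15 pos [ 0.5683 -0.1279  0.1495] st [-0.1315  0.0035] j [-0.57  0.64  1.34  0.65  1.62 -0.68] F [-0.3 -0.9  0.5] gap 0.0941
shift [0.72  0.063 2.494] turn [ 0.0003  0.0005 -0.0003]
```

Emit:
{"fn": "play_rows", "kwargs": {"increments": [[[0.36,0.03,0.5,0,0,0,1],[0.71,0.06,1,0,0,0,1],[0.71,0.06,1,0,0,0,1]]]}}

```text
time_s: 2.52
position: [0.5743, -0.0312, 0.1332]
orientation: [-0.267, 0.66, 0.647, 0.272]
wrist_force: [0.9, -0.1, -0.3]
finger_gap: 0.0939
grip_force: 0.0
```

Emit:
{"fn": "play_rows", "kwargs": {"increments": [[[0,0,0.5,0,0,0,1],[0,0,0.9,0,0,0,1],[0,0,0.9,0,0,0,1]]]}}

```text
time_s: 2.9
position: [0.5755, 0.0179, 0.0813]
orientation: [-0.267, 0.661, 0.646, 0.272]
wrist_force: [-0.3, -0.0, 1.0]
finger_gap: 0.0938
grip_force: 0.0
```

```bash
python3 - <<'E'
from h import *
import cv2
m=camera_model("wrist"); cv2.imwrite("pics/w2.png",camera("wrist")[:,:,::-1])
delta(st(.05,-.0015,.0486),Rt(45))
E
```

```text
t 2.95 pos [0.5762 0.0171 0.0825] st [ 0.0136 -0.002 ] j [-0.36  0.64  1.54  0.75  1.36 -0.65] F [0.7 0.1 0.1] gap 0.0935
shift [ 0.024 -0.009  0.621] turn [ 0.0007  0.0005 -0.0005]
```

View pics/w2.png

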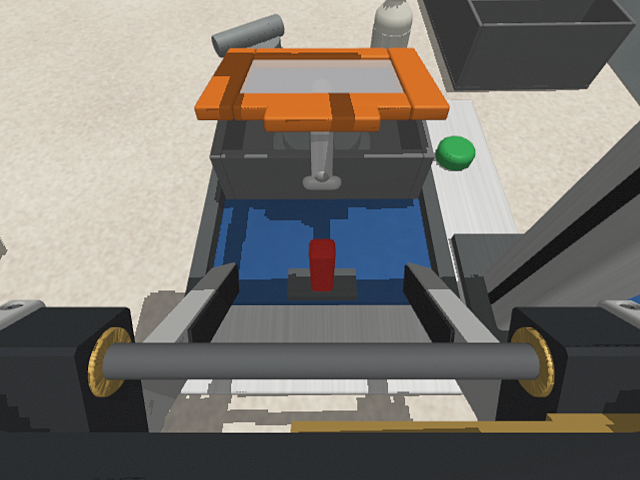

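The handle at (322,262) lies centred between the fingers at cols 237 and 405. I'll go in and grip.

Emit:
{"fn": "play_rows", "kwargs": {"increments": [[[0.02,0,0.32,0,0,0,1],[0.02,0,0.62,0,0,0,1],[0.02,0,0.62,0,0,0,0.3],[0.02,0,0.62,0,0,0,0],[0.02,0,0.62,0,0,0,0]]]}}

```text
time_s: 3.58
position: [0.5776, 0.0536, 0.0491]
orientation: [-0.266, 0.66, 0.647, 0.273]
wrist_force: [-0.9, 1.3, 1.1]
finger_gap: 0.067
grip_force: 0.0
```

```bash
python3 - <<'E'
from h import *
s=ctrl.get_state();print(s['grip_force'])
delta(s['position']-.12*ex,Rt(45))
E
```

```text
0.0
t 3.575 pos [0.5776 0.0536 0.0491] st [ 0.0502 -0.0028] j [-0.3   0.67  1.57  0.79  1.27 -0.67] F [-0.9  1.3  1.1] gap 0.067
shift [-1.064  0.008 -1.057] turn [ 0.0009  0.0005 -0.0003]
```

Emit:
{"fn": "play_rows", "kwargs": {"increments": [[[0,0,0,0,0,0,0],[0,0,0,0,0,0,0],[0,0,0,0,0,0,0],[0,0,0,0,0,0,0],[0,0,0,0,0,0,0]]]}}

```text
time_s: 4.2
position: [0.577, 0.0548, 0.0481]
orientation: [-0.267, 0.66, 0.647, 0.273]
wrist_force: [-0.2, -1.0, 0.4]
finger_gap: 0.0173
grip_force: 0.0
```

Emit:
{"fn": "play_rows", "kwargs": {"increments": [[[0,0,0,0,0,0,0],[0,0,0,0,0,0,0],[0,0,0,0,0,0,0]]]}}

```text
time_s: 4.58
position: [0.577, 0.0548, 0.0481]
orientation: [-0.267, 0.66, 0.647, 0.273]
wrist_force: [-1.2, 0.1, 0.9]
finger_gap: 0.0159
grip_force: 30.0
```

Emit:
{"fn": "play_rows", "kwargs": {"increments": [[[-0.13,0,-0.13,0,0,0,0],[-0.27,0,-0.27,0,0,0,0],[-0.4,0,-0.4,0,0,0,0],[-0.53,0,-0.53,0,0,0,0],[-0.66,0,-0.66,0,0,0,0]]]}}

```text
time_s: 5.2
position: [0.5754, -0.0198, 0.0481]
orientation: [-0.267, 0.66, 0.647, 0.273]
wrist_force: [3.0, 5.0, -1.7]
finger_gap: 0.0159
grip_force: 30.0
```

```bash
python3 - <<'E'
from h import *
delta(st(-.0605,-.0028,.0486),Rt(45))
E
```

```text
t 5.2 pos [ 0.5754 -0.0198  0.0481] st [-0.0233 -0.0018] j [-0.41  0.71  1.51  0.73  1.36 -0.72] F [ 3.   5.  -1.7] gap 0.0159
shift [-0.326  0.014 -0.332] turn [ 0.0005  0.0003 -0.0004]
```

Emit:
{"fn": "play_rows", "kwargs": {"increments": [[[-0.06,0,-0.06,0,0,0,0],[-0.11,0,-0.11,0,0,0,0],[-0.15,0,-0.15,0,0,0,0],[-0.15,0,-0.15,0,0,0,0]]]}}

```text
time_s: 5.7
position: [0.5751, -0.0352, 0.0481]
orientation: [-0.268, 0.66, 0.647, 0.273]
wrist_force: [3.9, 13.5, -3.4]
finger_gap: 0.0156
grip_force: 30.0
```

Emit:
{"fn": "play_rows", "kwargs": {"increments": [[[-0.02,0,-0.02,0,0,0,0],[-0.035,0,-0.035,0,0,0,0],[-0.035,0,-0.035,0,0,0,0]]]}}

```text
time_s: 6.08
position: [0.575, -0.0366, 0.0477]
orientation: [-0.269, 0.659, 0.647, 0.274]
wrist_force: [11.0, 32.6, -11.2]
finger_gap: 0.0161
grip_force: 30.0
```

The stop is reached: 33 N and no further travel. I'll relax, open and retreat.

Emit:
{"fn": "play_rows", "kwargs": {"increments": [[[0.03,0,0.03,0,0,0,0],[0.03,0,0.03,0,0,0,0.5],[0.03,0,0.03,0,0,0,0.5],[0.03,0,0.03,0,0,0,0.5],[0.03,0,0.03,0,0,0,0.5]]]}}

```text
time_s: 6.7
position: [0.5752, -0.0377, 0.0485]
orientation: [-0.266, 0.66, 0.647, 0.273]
wrist_force: [-0.9, -0.2, -0.1]
finger_gap: 0.0467
grip_force: 0.0
```

Emit:
{"fn": "play_rows", "kwargs": {"increments": [[[0,0,-0.1,0,0,0,0.5],[0,0,-0.4,0,0,0,0.5],[0,0,-0.7,0,0,0,0.5],[0,0,-1,0,0,0,0.5],[0,0,-1,0,0,0,0.5]]]}}

```text
time_s: 7.32
position: [0.5744, -0.0951, 0.1063]
orientation: [-0.265, 0.661, 0.647, 0.273]
wrist_force: [0.2, 1.3, -0.5]
finger_gap: 0.0471
grip_force: 0.0
```

```bash
python3 - <<'E'
from h import *
import cv2
m=camera_model("wrist"); cv2.imwrite("pics/w3.png",camera("wrist")[:,:,::-1]); np.save("w3.npy",m)
cv2.imwrite("pics/side3.png",camera("side")[:,:,::-1])
delta(st(.018,0,.2),Rt(45))
for th in(.15,.2,.25,.3,.35,.4,.5):
    c,sn=np.cos(th),np.sin(th); P=[st(.13-.13*c-.01*sn,y,.082+.13*sn+.01*c) for y in(.035,-.035)]
    print(th,proj(m,P).round(1).tolist(),proj(camera_model('side'),P).round(1).tolist())
E
```

```text
t 7.425 pos [ 0.5737 -0.0936  0.1047] st [-0.097  -0.0013] j [-0.52  0.68  1.41  0.67  1.52 -0.7 ] F [ 0.8  0.3 -0.1] gap 0.0471
shift [ 1.86  -0.022  0.17 ] turn [ 0.0006  0.0004 -0.0004]
0.15 [[267.9, 146.2], [367.4, 146.0]] [[317.6, 235.7], [289.2, 229.2]]
0.2 [[266.7, 138.8], [368.5, 138.6]] [[317.6, 233.7], [289.1, 227.2]]
0.25 [[265.6, 130.9], [369.5, 130.7]] [[317.5, 231.7], [288.9, 225.3]]
0.3 [[264.5, 122.3], [370.6, 122.1]] [[317.4, 229.9], [288.7, 223.4]]
0.35 [[263.3, 113.3], [371.6, 113.1]] [[317.3, 228.2], [288.4, 221.7]]
0.4 [[262.2, 103.7], [372.5, 103.5]] [[317.1, 226.6], [288.1, 220.1]]
0.5 [[260.2, 83.0], [374.4, 82.9]] [[316.5, 223.7], [287.2, 217.2]]
```

View pics/w3.png

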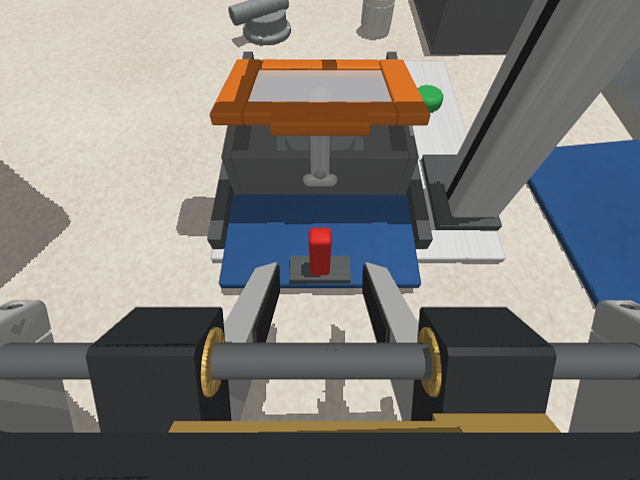

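The tray is out (handle top at (320,230)). The lid tab's front edge is at row 123, cols 271–369, so the lid is at about 0.3 rad. I'll close the fingers and move above the tab.

Emit:
{"fn": "play_rows", "kwargs": {"increments": [[[0.3,0,0,0,0,0,0],[0.65,0,0,0,0,0,0],[1,0,0,0,0,0,0],[1,0,0,0,0,0,0],[1,0,0,0,0,0,0]]]}}

```text
time_s: 8.05
position: [0.5748, -0.0368, 0.1611]
orientation: [-0.267, 0.66, 0.647, 0.273]
wrist_force: [-0.6, -0.2, 0.3]
finger_gap: 0.0013
grip_force: 0.0
```

```bash
python3 - <<'E'
from h import *
delta(st(.018,-.0015,.16),Rt(45))
E
```

```text
t 8.05 pos [ 0.5748 -0.0368  0.1611] st [-0.0403 -0.0015] j [-0.44  0.56  1.45  0.7   1.53 -0.6 ] F [-0.6 -0.2  0.3] gap 0.0013
shift [ 0.507 -0.002  0.523] turn [ 0.0005  0.0004 -0.0004]
```

Emit:
{"fn": "play_rows", "kwargs": {"increments": [[[0.17,0,0.17,0,0,0,0],[0.34,0,0.34,0,0,0,0],[0.51,0,0.52,0,0,0,0],[0.51,0,0.52,0,0,0,0]]]}}

```text
time_s: 8.55
position: [0.576, 0.0229, 0.1608]
orientation: [-0.267, 0.66, 0.648, 0.272]
wrist_force: [0.4, -0.4, 0.6]
finger_gap: 0.0005
grip_force: 0.0
```

```bash
python3 - <<'E'
from h import *
delta(st(.015,-.0015,.12),Rt(45))
E
```

```text
t 8.55 pos [0.576  0.0229 0.1608] st [ 0.0194 -0.0017] j [-0.35  0.53  1.51  0.74  1.46 -0.55] F [ 0.4 -0.4  0.6] gap 0.0005
shift [-0.399 -0.002  0.323] turn [ 0.0003  0.0004 -0.0001]
```

Now I'll descend to z≈0.12, slowly over 5 rows.

Emit:
{"fn": "play_rows", "kwargs": {"increments": [[[-0.08,0,0.06,0,0,0,0],[-0.16,0,0.13,0,0,0,0],[-0.24,0,0.19,0,0,0,0],[-0.32,0,0.26,0,0,0,0],[-0.4,0,0.32,0,0,0,0]]]}}

```text
time_s: 9.18
position: [0.5763, 0.0159, 0.1195]
orientation: [-0.266, 0.661, 0.647, 0.273]
wrist_force: [-1.4, -5.8, 1.3]
finger_gap: 0.0002
grip_force: 2.4
```

```bash
python3 - <<'E'
from h import *
delta(st(.0135,-.0015,.111),Rt(45))
E
```

```text
t 9.175 pos [0.5763 0.0159 0.1195] st [ 0.0124 -0.002 ] j [-0.36  0.58  1.53  0.74  1.41 -0.61] F [-1.4 -5.8  1.3] gap 0.0002
shift [-0.065 -0.007  0.085] turn [ 0.0006  0.0005 -0.0004]
```

```bash
python3 - <<'E'
from h import *
import cv2
w=camera("wrist")[:,:,::-1]; s=camera("side")[:,:,::-1]
m=camera_model("wrist")
a=cv2.resize(w[60:360,140:500],(480,400)); b=cv2.resize(s[190:290,240:320],(320,400),interpolation=cv2.INTER_CUBIC)
cv2.imwrite("pics/c4.png",np.hstack([a,b]))
print(ctrl.get_state()['wrist_force'], proj(m,[st(-.058,0,.084),st(0,.035,.092),st(0,-.035,.092)]))
E
```

```text
[-0.1814499   0.44514129  1.00978465] [[319.00985126 423.50809153]
 [262.0768351  315.86806364]
 [375.29272078 315.28595924]]
```

View pics/c4.png

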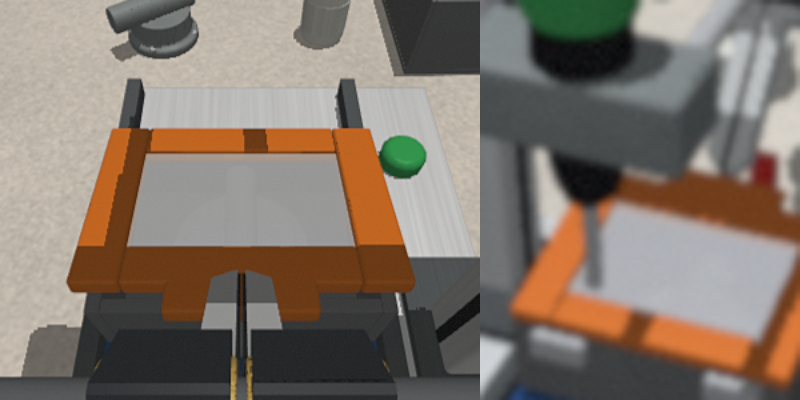

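```bash
python3 - <<'E'
from h import *
m3=np.load("w3.npy",allow_pickle=True).item(); m=camera_model("wrist")
for mm,p in((m3,(243,60)),(m3,(407,60)),(m,(140+113*.75,60+128*.75)),(m,(140+370*.75,60+128*.75))):
    print(((atz(mm,p,.09)-S0)@np.c_[ex,ey]).round(4))
for th in(.1,.15,.2,.25):
    c,sn=np.cos(th),np.sin(th);print(th,proj(m,[st(.13-.13*c,y,.082+.13*sn) for y in(.035,-.035)]).round(1).tolist())
delta(st(.010,-.0015,.108),Rt(45))
E
```

```text
[0.1345 0.0715]
[ 0.1343 -0.086 ]
[0.1348 0.0773]
[ 0.134  -0.0819]
0.1 [[261.4, 313.4], [375.9, 312.8]]
0.15 [[259.9, 308.8], [377.3, 308.2]]
0.2 [[258.4, 303.4], [378.7, 302.8]]
0.25 [[256.8, 297.3], [380.1, 296.6]]
t 9.275 pos [0.576  0.0162 0.119 ] st [ 0.0127 -0.0018] j [-0.36  0.58  1.53  0.74  1.41 -0.61] F [-0.2  0.4  1. ] gap 0.0004
shift [-0.121 -0.004  0.074] turn [ 0.0005  0.0004 -0.0005]
```

The tray hasn't moved and the lid is at about 0.22 rad. I'll shift 4 mm outwards, then press on down to near the catch.

Emit:
{"fn": "play_rows", "kwargs": {"increments": [[[-0.018,0,-0.053,0,0,0,0],[-0.05,0,-0.02,0,0,0,0],[-0.08,0,0.01,0,0,0,0],[-0.106,0,0.035,0,0,0,0],[-0.106,0,0.035,0,0,0,0]]]}}

```text
time_s: 9.9
position: [0.5761, 0.0123, 0.1119]
orientation: [-0.266, 0.66, 0.647, 0.273]
wrist_force: [-0.5, -2.1, 0.7]
finger_gap: 0.0002
grip_force: 1.2
```

```bash
python3 - <<'E'
from h import *
delta(st(.009,-.0015,.105),Rt(45))
E
```

```text
t 9.9 pos [0.5761 0.0123 0.1119] st [ 0.0088 -0.002 ] j [-0.36  0.6   1.53  0.74  1.4  -0.62] F [-0.5 -2.1  0.7] gap 0.0002
shift [-0.059 -0.006  0.063] turn [ 0.0006  0.0005 -0.0004]
```

Now small steps straight down (4 mm per call), watching the force.

Emit:
{"fn": "play_rows", "kwargs": {"increments": [[[-0.018,0,0.018,0,0,0,0],[-0.035,0,0.035,0,0,0,0],[-0.035,0,0.035,0,0,0,0]]]}}

```text
time_s: 10.28
position: [0.5761, 0.0123, 0.108]
orientation: [-0.266, 0.66, 0.647, 0.273]
wrist_force: [0.5, -4.9, -0.1]
finger_gap: 0.0004
grip_force: 1.7
```

Emit:
{"fn": "play_rows", "kwargs": {"increments": [[[-0.013,0,0.013,0,0,0,0],[-0.025,0,0.025,0,0,0,0],[-0.025,0,0.025,0,0,0,0]]]}}

```text
time_s: 10.65
position: [0.5762, 0.0125, 0.1055]
orientation: [-0.267, 0.66, 0.647, 0.273]
wrist_force: [-0.5, -4.1, 4.0]
finger_gap: 0.0003
grip_force: 3.0
```

Emit:
{"fn": "play_rows", "kwargs": {"increments": [[[-0.022,0,0.004,0,0,0,0],[-0.044,0,0.009,0,0,0,0],[-0.044,0,0.009,0,0,0,0]]]}}

```text
time_s: 11.02
position: [0.5761, 0.0106, 0.1023]
orientation: [-0.267, 0.66, 0.647, 0.273]
wrist_force: [-1.3, -1.7, 4.2]
finger_gap: 0.0005
grip_force: 1.8
```

Emit:
{"fn": "play_rows", "kwargs": {"increments": [[[-0.013,0,0.013,0,0,0,0],[-0.025,0,0.025,0,0,0,0],[-0.025,0,0.025,0,0,0,0]]]}}

```text
time_s: 11.4
position: [0.5761, 0.0106, 0.0996]
orientation: [-0.267, 0.66, 0.647, 0.273]
wrist_force: [0.3, -0.5, 6.0]
finger_gap: 0.0001
grip_force: 2.3
```

Emit:
{"fn": "play_rows", "kwargs": {"increments": [[[-0.01,0,0.01,0,0,0,0],[-0.02,0,0.02,0,0,0,0],[-0.02,0,0.02,0,0,0,0]]]}}

```text
time_s: 11.78
position: [0.5762, 0.0106, 0.0975]
orientation: [-0.267, 0.66, 0.647, 0.273]
wrist_force: [-0.8, -0.9, 6.7]
finger_gap: 0.0002
grip_force: 2.8
```

Emit:
{"fn": "play_rows", "kwargs": {"increments": [[[-0.01,0,0.01,0,0,0,0],[-0.02,0,0.02,0,0,0,0],[-0.02,0,0.02,0,0,0,0]]]}}

```text
time_s: 12.15
position: [0.5762, 0.0105, 0.0954]
orientation: [-0.267, 0.66, 0.647, 0.273]
wrist_force: [-1.0, -1.4, 7.8]
finger_gap: 0.0007
grip_force: 3.3
```

Emit:
{"fn": "play_rows", "kwargs": {"increments": [[[-0.015,0,0.015,0,0,0,0],[-0.03,0,0.03,0,0,0,0],[-0.03,0,0.03,0,0,0,0]]]}}

```text
time_s: 12.52
position: [0.5763, 0.0102, 0.0924]
orientation: [-0.266, 0.66, 0.647, 0.273]
wrist_force: [-3.1, -3.1, 11.1]
finger_gap: 0.0006
grip_force: 5.4
```

Emit:
{"fn": "play_rows", "kwargs": {"increments": [[[-0.015,0,0.015,0,0,0,0],[-0.03,0,0.03,0,0,0,0],[-0.03,0,0.03,0,0,0,0]]]}}

```text
time_s: 12.9
position: [0.5763, 0.0102, 0.0883]
orientation: [-0.266, 0.66, 0.647, 0.273]
wrist_force: [0.0, -3.0, 5.8]
finger_gap: 0.0007
grip_force: 3.3
```

Emit:
{"fn": "play_rows", "kwargs": {"increments": [[[-0.015,0,0.015,0,0,0,0],[-0.03,0,0.03,0,0,0,0],[-0.03,0,0.03,0,0,0,0]]]}}

```text
time_s: 13.28
position: [0.5763, 0.0102, 0.0851]
orientation: [-0.266, 0.66, 0.647, 0.273]
wrist_force: [-0.8, -3.6, 7.9]
finger_gap: 0.0005
grip_force: 4.0
```

Emit:
{"fn": "play_rows", "kwargs": {"increments": [[[-0.01,0,0.01,0,0,0,0],[-0.02,0,0.02,0,0,0,0],[-0.02,0,0.02,0,0,0,0]]]}}

```text
time_s: 13.65
position: [0.5765, 0.0102, 0.0837]
orientation: [-0.266, 0.66, 0.647, 0.273]
wrist_force: [-3.4, -3.9, 14.6]
finger_gap: 0.0008
grip_force: 6.8
```

Emit:
{"fn": "play_rows", "kwargs": {"increments": [[[-0.01,0,0.01,0,0,0,0],[-0.015,0,0.015,0,0,0,0],[-0.015,0,0.015,0,0,0,0]]]}}

```text
time_s: 14.02
position: [0.5766, 0.0104, 0.0832]
orientation: [-0.266, 0.66, 0.647, 0.274]
wrist_force: [-5.6, -4.6, 24.0]
finger_gap: 0.0006
grip_force: 10.4
```

It's stiff at 24 N, after the force dropped when the catch snapped. I'll lift off straight up, then back away.

Emit:
{"fn": "play_rows", "kwargs": {"increments": [[[0.1,0,-0.1,0,0,0,0],[0.25,0,-0.25,0,0,0,0],[0.4,0,-0.45,0,0,0,0],[0.5,0,-0.65,0,0,0,0]]]}}

```text
time_s: 14.52
position: [0.5759, 0.0019, 0.1473]
orientation: [-0.266, 0.66, 0.647, 0.273]
wrist_force: [0.7, 0.6, 0.4]
finger_gap: 0.0004
grip_force: 0.0
```

Emit:
{"fn": "play_rows", "kwargs": {"increments": [[[0,0,-0.35,0,0,0,0],[0,0,-0.7,0,0,0,0],[0,0,-1,0,0,0,0],[0,0,-1,0,0,0,0],[0,0,-1,0,0,0,0]]]}}

```text
time_s: 15.15
position: [0.5744, -0.0538, 0.2021]
orientation: [-0.267, 0.66, 0.647, 0.273]
wrist_force: [0.6, 1.0, 0.2]
finger_gap: 0.0007
grip_force: 0.0
```

```bash
python3 - <<'E'
from h import *
import cv2
w=camera("wrist")[:,:,::-1]; s=camera("side")[:,:,::-1]
m=camera_model("wrist")
w=w.copy()
for th,col in((0,(0,255,0)),(.1,(255,255,0))):
    c,sn=np.cos(th),np.sin(th)
    for p in proj(m,[st(.13-.13*c-.01*sn,y,.082+.13*sn+.01*c) for y in(.035,-.035)]): cv2.circle(w,(int(p[0]),int(p[1])),2,col,-1)
b=cv2.resize(s[190:290,240:320],(320,400),interpolation=cv2.INTER_CUBIC)
cv2.imwrite("pics/c5.png",np.hstack([cv2.resize(w[60:360,140:500],(480,400)),b]))
print(proj(m,[st(-.058,-.001,.084)]).round(1))
delta(st(.0,0,.1),Rt(45))
E
```

```text
[[321.  333.4]]
t 15.25 pos [ 0.5744 -0.0536  0.202 ] st [-0.0571 -0.0013] j [-0.46  0.53  1.4   0.69  1.61 -0.56] F [-0.3 -1.1 -0.1] gap 0.0006
shift [-0.394 -0.019  1.407] turn [ 0.0004  0.0004 -0.0004]
```

View pics/c5.png

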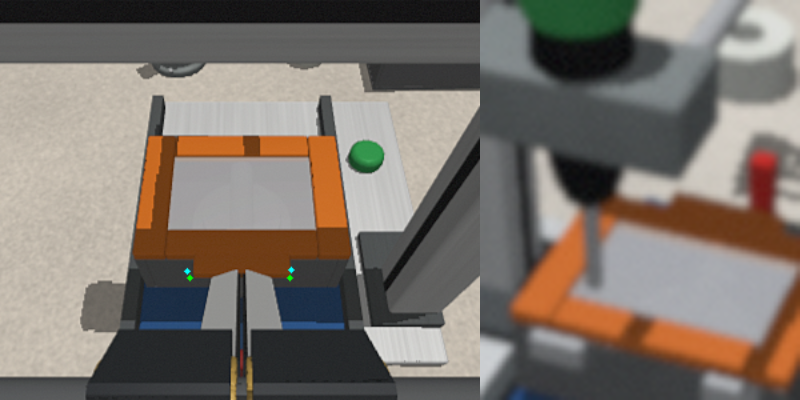

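```bash
python3 - <<'E'
from h import *
import cv2
m=camera_model("wrist"); w=camera("wrist"); cv2.imwrite("pics/w6.png",w[:,:,::-1])
h=cv2.cvtColor(w,cv2.COLOR_RGB2HSV); k=((h[...,0]<20)&(h[...,1]>150)&(h[...,2]>60))
for r in range(158,276,3):
    c=np.where(k[r])[0]
    if len(c): print(r,c.min(),c.max(),c.max()-c.min(),end=' | ')
print()
for th in(0,.05,.1):
    c,sn=np.cos(th),np.sin(th)
    f=lambda d,hh:[st(.13-d*c-hh*sn,y,.082+d*sn+hh*c) for y in(.08,-.08)]
    print(th,*[proj(m,f(d,hh)).round(1).tolist() for d,hh in((-.005,.01),(.115,.01),(.115,0),(.13,.01),(.13,0))])
cv2.imwrite("pics/z6.png",cv2.resize(w[150:290,220:420,::-1],(800,560),interpolation=cv2.INTER_CUBIC))
E
```

```text
164 251 391 140 | 167 251 391 140 | 170 250 392 142 | 173 250 392 142 | 176 250 392 142 | 179 249 393 144 | 182 249 393 144 | 185 248 394 146 | 188 248 394 146 | 191 248 394 146 | 194 247 395 148 | 197 247 395 148 | 200 246 396 150 | 203 246 396 150 | 206 246 397 151 | 209 245 397 152 | 212 245 397 152 | 215 244 398 154 | 218 244 398 154 | 221 243 399 156 | 224 243 399 156 | 227 242 400 158 | 230 242 400 158 | 233 242 400 158 | 236 242 401 159 | 239 241 401 160 | 242 241 401 160 | 245 240 402 162 | 248 240 402 162 | 251 240 402 162 | 254 243 400 157 | 257 285 357 72 | 260 285 357 72 | 263 285 357 72 | 266 285 357 72 | 
0 [[249.1, 160.5], [389.6, 160.0]] [[236.1, 254.6], [403.1, 253.9]] [[238.3, 259.2], [400.9, 258.6]] [[234.1, 268.9], [405.1, 268.2]] [[236.5, 273.2], [402.9, 272.6]]
0.05 [[249.1, 161.0], [389.6, 160.5]] [[234.8, 252.1], [404.4, 251.5]] [[237.1, 256.4], [402.1, 255.8]] [[232.5, 266.3], [406.7, 265.6]] [[235.0, 270.3], [404.3, 269.6]]
0.1 [[249.1, 161.5], [389.6, 161.0]] [[233.4, 249.4], [405.7, 248.7]] [[235.9, 253.3], [403.3, 252.7]] [[230.9, 263.3], [408.3, 262.6]] [[233.5, 266.9], [405.7, 266.2]]
```

View pics/z6.png

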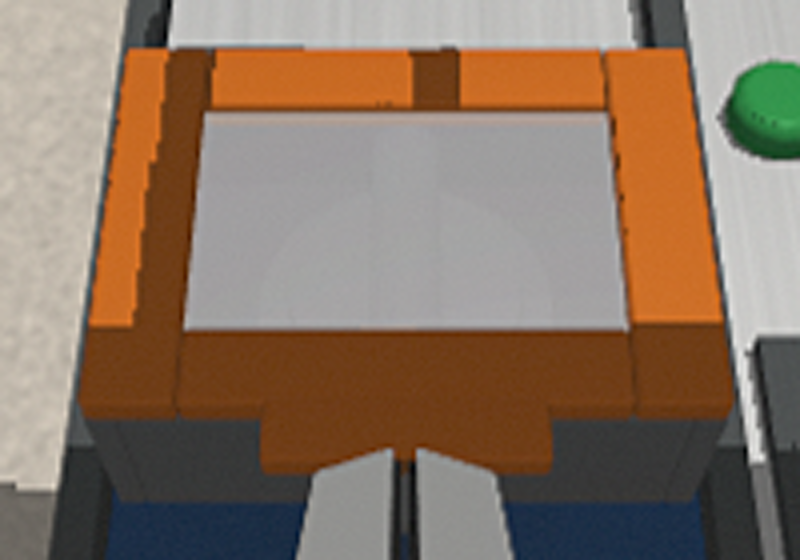

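The last view shows the lid flush on the nest. Its width growth per row fits 0 rad, and the back edge fits the tray at its stop. I'll hand in.

```bash
python3 -c "
from station import ctrl
print(ctrl.hand_in())"
```

```text
the job is handed in; nothing more can be done
None
```

I pulled the tray out to its stop, then pressed the lid past its catch until it was shut (highest force reading 33 N on the tray, 24 N on the lid), and handed the job in at about 15 s; the hand-in returned no verdict.

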